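Lever the tight clean-out cover of the sample mill loose

TASK

The steel cover on top of the small grain-sample mill is stuck tight. Put the blade of the wooden-handled pry bar over the mill's round fulcrum bar and under the overhanging lip of the cover, and lever the cover up until it stands about a centimetre clear of its seat, keeping the hand itself off the mill. Then take the bar away and lay it down flat on the table, not dropping it, and leave the other things where they are.

Things in the scene. Friction and masses are not known exactly. Their poses are not given: they have to be found in the camera images.
- mill: Fixed grain-sample mill: blue-painted cast housing 110 x 110 mm, its top at 148 mm above the table, on a 12 mm base plate, with a lying motor on its rear (+x) side out to 173 mm. Origin: on the table, under the centre of the housing. Its own -x is the prying side, +z is up. The housing wall on that side is at x = -55 mm; a bracket (70 mm wide, z 107 to 127 mm) runs from it below the lip out to x = -105 mm and carries the fulcrum.
- fulcrum: Round steel bar, 16 mm in diameter and 90 mm long, fixed on the mill's prying side along the mill's y. Origin: the middle of its topmost line, at mill (-100, 0, 135) mm. Axes as the mill's.
- lip (a point): Middle of the lower outer edge of the cover's lip, at mill (-78, 0, 148) mm when the cover is seated; it rises with the cover. The cover is a flat steel plate 8 mm thick, 110 mm wide along the mill's y, which overhangs the housing by 23 mm on the prying side (mill x -78 to -55). Between the fulcrum's top and the lip's underside are 13 mm of height and 22 mm of level distance. Axes as the mill's.
- cover (a joint): How far the cover stands above its seat, in m: 0 seated, 0.014 at the stop nuts of its two guide studs. It slides straight up, needs about 35 N upward at the lip, and stays where it is left.
- bar: Loose pry bar, 260 mm long, 0.22 kg or so, lying flat at the start; it balances 16 mm to the handle side of its middle. Origin: at mid-length, on the level of the handle's underside. From x = -130 mm to 0 a wooden handle 22 mm wide (y) and 20 mm high (z 0 to 20); from x = 0 to +130 mm a straight steel blade 20 mm wide and 6 mm thick (z 7 to 13), 4 mm thick (z 8 to 12) over the last 30 mm.
- bar_tip (a point): Middle of the end of the bar's blade, at bar (130, 0, 10) mm. Axes as the bar's.
- tin: Bystander: loose round metal tin, 68 mm in diameter, 55 mm high; origin under its centre.
- jar: Bystander: loose white jar with a steel cap, 64 mm in diameter, 100 mm high; origin under its centre.
- brush: Bystander: loose hand brush lying on the table; origin on its underside.
- screwdriver: Bystander: loose screwdriver lying on the table; origin on its underside.

How it is judged:
By the outcome, as a careful person would: the job done as asked, in the order asked, and still so for the second after the job is handed in, with the robot touching nothing.
It also fails if it takes over 58 s, if anything falls off the work surface, if the arm or the gripper's body presses on something with over 40 N, if the wrist force passes 120 N, or if a joint passes its speed limit or range.

ROBOT

A 7-joint arm with a two-finger parallel gripper is mounted at the origin on the work surface. World frame = base frame: x ahead of the robot, y to its left, z up, the work surface at z = 0. Lengths are in m, angles in rad, forces in N, time in s.
With the tool pointing down it reaches from about 0.425 to 1.025 m from the base axis. Payload 3.6 kg.
Tool frame: the origin (TCP) lies between the finger pads; the fingertips stand 25 mm ahead of it and the grasp point (between the pads) lies 6 mm ahead of it; z points along the fingers, y is the line along which they close (so a half turn about z gives the same grasp; the last joint's range is limited). The gripper opens to 85 mm and grips with 20 to 120 N. Pads are 22 mm wide; open, the fingers measure 114 mm over their backs; the gripper's body (76 mm by 85 mm) begins 54 mm behind the grasp point. The pads swing forward as they close: fully open they stand 13 mm farther back than shut.
Start: joints at [-1.272, 0.591, 0.048, 1.609, -0.033, 0.943, -0.034], TCP at [0.278, 0.67, 0.235] pointing down, gripper open.
Joint ranges: [-2.69, 2.69], [-0.47, 2.24], [-1.27, 1.36], [0.19, 2.51], [-1.53, 4.68], [0.08, 2.07], [-3.09, 3.09]. Speed limits (rad/s): [2.57, 2.57, 3.14, 3.14, 3.14, 3.14, 3.14].

INTERFACE

Orientations are given as a unit quaternion [x, y, z, w].
In Python, from rig import robot, grab_frame, camera_info, models gives the robot as it stands.
- The arm moves only by the shell command python3 -m inch 'ROWS' [FORCE]. ROWS is JSON, a list of rows, each a list of 3 entries, a list of its own where there are three numbers: the finger opening in m, from 0 to 0.0854, then the shift along the world's x, y, z in m, then the turn, a rotation vector about the world's x, y, z in degrees. In form: [[fingers, [x, y, z], [wx, wy, wz]], ...]. A call has 1 to 5 rows; each row shifts and turns the commanded pose from where the row before left it; what a row does not reach is not made up. A row lasts 1/8 s, in which the tool goes at most 62.5 mm and 10.7 degrees, less where a joint would pass 70% of its speed; a pose out of reach is approached as far as the arm can. A call is refused whole if a number of a shift passes 0.0625 or a number of a turn 10.7, either way. A call with a gripper value outside its range is refused whole. The fingers move at their own pace and stop on an object; FORCE is the grip in N (left out, the last holds). Time passes only in rows, so rows that do not move let the fingers close. It gives the time, the measured TCP pose, the force, the opening and the grip force at its end, in the units of the state.
- robot.sense(): the state, without advancing time (a new reading comes with each control period).
- grab_frame(name): name is "scene" or "side" or "wrist"; returns the picture (384x512x3 uint8, red, green, blue); there is no depth.
- camera_info(name): a dict with "vfov" (degrees; the focal length in pixels is half the picture's height over the tangent of half this angle, whatever the lens; pixels are square), "cx", "cy" (the principal point, pixels), "extrinsics" (4x4, takes a point from camera to world coordinates). Camera axes: x right, y up, looking along -z (the intrinsics and any distortion apply to the point x, -y, -z); pixel columns grow to the right and rows downward; lengths in m; the calibration is good to about 2 mm. A picture is of the moment at which its call begins: read the wrist's pose just before it. camera_info takes no time and is no camera call; for the wrist camera it gives the pose at the moment of the call.
- robot.job_done(): hands the job in; it is judged then, once.
Trained networks look in the newest picture that a camera, given by its name, has taken for a name from the list of things; names that differ only in an ending like _2 or _b are one class to them, and where a whole thing is asked for, a point or a joint stands for the part that bears it (a point fixed in the world has none). Each returns a list of dicts, best first, with "confidence" (0 to 1); they miss things now and then, are a little off and sometimes report something else, mostly with a low value. They report only what shows in the picture. A call takes as long as a camera call.
- models.search_frame(camera, target): "at" ([column, row] in pixels, amid what is visible of it).
- models.silhouettes(camera, target): "mask" (384x512 bool, what is visible of it) and "at" ([column, row] in pixels, amid what is visible of it).
- models.landmark_of(camera, target): "at" ([column, row] in pixels: a listed point, or the origin of a listed thing).
The state is a dict: "t": time; "joints": joint angles; "joint_vel": joint speeds; "joint_efforts": joint torques, N m; "ee_pos": TCP position; "orientation": TCP orientation; "ft_force": force on the tool from outside, world axes, zero at the start; "ft_torque": the same for the moment, N m; "opening": finger opening in m; "grasp_force": force on a finger pad.
Only numpy, scipy, OpenCV 4.12 (cv2) and the standard library are available. Lean on these libraries where they do the work, as an engineer would, in place of code of your own. Each camera call takes 0.05 s, during which the arm holds its last target. There are 200 camera calls.

## Working session

There is one attempt and no reset: what is moved stays moved. The work goes in short steps, Python scripts to look and compute and a shell command to move; the robot and the scene stay as the last step left them, time stands still between calls to the robot, and variables do not carry over. Pictures are saved under pics/ and viewed, at most 13 in all, crops included, and the job is handed in when it is done.

```bash
ls; mkdir -p pics; cat > h.py <<'E'
import numpy as np,cv2
from rig import robot,grab_frame,camera_info,models
def K(n):
    i=camera_info(n); f=192/np.tan(np.radians(i['vfov'])/2); return i,f
def ray(n,px,i=None):
    if i is None: i=camera_info(n)
    f=192/np.tan(np.radians(i['vfov'])/2)
    E=np.array(i['extrinsics']); d=np.array([(px[0]-i['cx'])/f,-(px[1]-i['cy'])/f,-1.])
    return E[:3,3],E[:3,:3]@d
def onz(n,px,z,i=None):
    o,d=ray(n,px,i); return o+d*(z-o[2])/d[2]
def proj(n,P,i=None):
    if i is None: i=camera_info(n)
    f=192/np.tan(np.radians(i['vfov'])/2)
    E=np.array(i['extrinsics']); p=E[:3,:3].T@(np.array(P)-E[:3,3])
    return np.array([i['cx']+f*p[0]/-p[2], i['cy']-f*p[1]/-p[2]])
def tri(obs):
    A=np.zeros((3,3));b=np.zeros(3)
    for o,d in obs:
        d=d/np.linalg.norm(d);M=np.eye(3)-np.outer(d,d);A+=M;b+=M@o
    return np.linalg.solve(A,b)
def save(n,name):
    im=grab_frame(n);cv2.imwrite('pics/'+name,im[:,:,::-1]);return im
E
python3 - <<'E'
from h import *
np.set_printoptions(precision=4,suppress=True)
for n in ('scene','side','wrist'):
    im=save(n,n+'0.png'); i=camera_info(n); print(n,{k:v for k,v in i.items() if k!='extrinsics'},np.array(i['extrinsics'])[:3,3])
    for t in ('mill','fulcrum','lip','bar','bar_tip','tin','jar','brush','screwdriver'):
        r=models.landmark_of(n,t)[:2]; print(t,[(np.round(x['at'],1).tolist(),round(x['confidence'],2)) for x in r])
a=[cv2.imread(f'pics/{n}0.png') for n in('scene','side')]
cv2.imwrite('pics/both.png',cv2.resize(np.vstack(a),(400,600)))
E
```

```text
pics
scene {'vfov': 45.54969775096915, 'cx': 248.27005428075495, 'cy': 196.3875230475791} [1.2997 0.2268 0.7314]
mill [([167.0, 194.8], 0.63)]
fulcrum [([198.0, 158.9], 0.53)]
lip [([188.0, 150.5], 0.57)]
bar [([354.6, 210.7], 0.92)]
bar_tip [([308.2, 229.3], 0.93)]
tin [([245.8, 309.8], 0.73)]
jar [([197.2, 289.3], 0.75)]
brush [([334.0, 284.9], 0.82)]
screwdriver [([247.2, 172.5], 0.64)]
side {'vfov': 56.71511856694253, 'cx': 260.9517236865769, 'cy': 193.51488213746495} [ 0.265  -0.2656  0.6242]
mill [([328.5, 333.8], 0.94), ([207.3, 310.6], 0.17)]
fulcrum [([305.8, 253.9], 0.59)]
lip [([314.0, 258.1], 0.65)]
bar [([174.9, 192.9], 0.81), ([350.5, 204.4], 0.5)]
bar_tip [([227.9, 192.9], 0.67)]
tin [([322.1, 171.8], 0.91), ([310.6, 256.8], 0.39)]
jar [([351.4, 205.5], 0.59)]
brush [([259.1, 154.5], 0.57)]
screwdriver [([304.5, 253.3], 0.5)]
wrist {'vfov': 60.86877426165776, 'cx': 252.8875656070293, 'cy': 193.23204030705637} [0.2096 0.6989 0.3736]
mill []
fulcrum []
lip []
bar []
bar_tip []
tin []
jar []
brush []
screwdriver []
```

View pics/scene0.png

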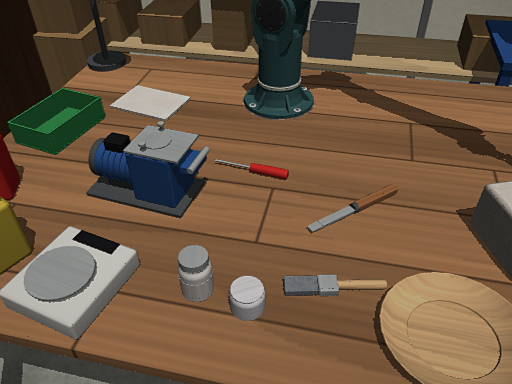

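View pics/side0.png

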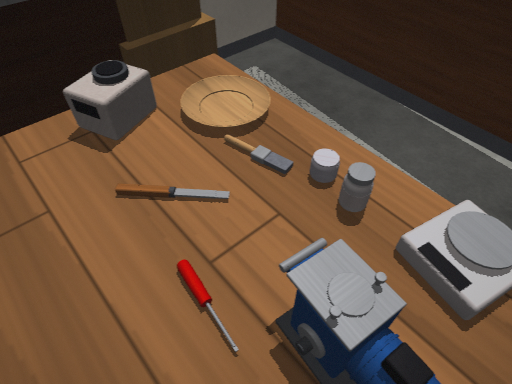

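The scene view shows the mill at left with its fulcrum (198,160) facing +y. The bar lies at (308,229) tip to (397,188) handle. The side view agrees, with the bar from (117,191) to (228,195) and the fulcrum bar at (304,253).

```bash
python3 - <<'E'
from h import *
np.set_printoptions(precision=4,suppress=True)
S,D='scene','side'
L={'mill':((167,194.8),(328.5,333.8)),'fulcrum':((198,158.9),(305.8,253.9)),'lip':((188,150.5),(314,258.1)),'bar':((354.6,210.7),(174.9,192.9)),'bar_tip':((308.2,229.3),(227.9,192.9)),'tin':((245.8,309.8),(322.1,171.8)),'jar':((197.2,289.3),(351.4,205.5))}
Z=dict(mill=0,fulcrum=.135,lip=.148,bar=0,bar_tip=.01,tin=0,jar=0)
for k,(a,b) in L.items(): print(k,onz(S,a,Z[k])[:2],onz(D,b,Z[k])[:2],tri([ray(S,a),ray(D,b)]))
print('brush',onz(S,(334,284.9),.01),onz(D,(259,154.5),.01)); print('handle end',onz(S,(397,187),.01),onz(D,(117,191),.01))
print('sd',onz(S,(215,162),.01),onz(S,(288,174),.01),onz(D,(236,349),.01),onz(D,(181,264),.01))
for n in (S,D):
  grab_frame(n)
  for t in('bar','mill','fulcrum'):
    for r in models.silhouettes(n,t)[:2]:
      c=max(cv2.findContours(r['mask'].astype(np.uint8),0,2)[0],key=cv2.contourArea)
      print(n,t,round(r['confidence'],2),r['mask'].sum(),cv2.minAreaRect(c), cv2.boundingRect(c))
# cover corners (hand-read) top z .156
print('cover S',[onz(S,p,.156)[:2] for p in((157,126),(198,130),(182,161),(128,150))])
print('cover D',[onz(D,p,.156)[:2] for p in((342,241),(402,299),(357,344),(290,281))])
print('fulc ends',[onz(S,p,.127)[:2] for p in((207,151),(190,170))],[onz(D,p,.135)[:2] for p in((324,241),(284,268))])
s=robot.sense();print(s['orientation'],s['ee_pos'],s['ft_force'],s['opening'])
E
python3 - <<'E'
import cv2,numpy as np
a=cv2.imread('pics/scene0.png')[110:220,80:220];b=cv2.imread('pics/side0.png')[225:384,260:440]
a=cv2.resize(a,None,fx=4,fy=4,interpolation=2);b=cv2.resize(b,None,fx=2,fy=2,interpolation=2)
c=np.zeros((600,800,3),np.uint8);a=cv2.resize(a,(420,330));c[:330,:420]=a;b=cv2.resize(b,(380,336));c[:336,420:]=b
cv2.imwrite('pics/mill_crop.png',c[:340])
E
```

```text
mill [ 0.5169 -0.1816] [ 0.5081 -0.1816] [ 0.5109 -0.1826 -0.0049]
fulcrum [ 0.5317 -0.0834] [ 0.5234 -0.0919] [ 0.5256 -0.0881  0.1294]
lip [ 0.5231 -0.1084] [ 0.5207 -0.11  ] [ 0.5214 -0.1094  0.1466]
bar [0.4769 0.2717] [0.4833 0.2699] [0.4819 0.27   0.0027]
bar_tip [0.5716 0.1749] [0.5716 0.1824] [0.5712 0.1775 0.0121]
tin [0.8016 0.0883] [0.7956 0.0928] [ 0.7984  0.0908 -0.0021]
jar [ 0.7759 -0.0174] [ 0.7658 -0.0236] [ 0.7711 -0.0203 -0.007 ]
brush [0.7138 0.2453 0.01  ] [0.7112 0.2334 0.01  ]
handle end [0.3797 0.3665 0.01  ] [0.3829 0.3524 0.01  ]
sd [ 0.3746 -0.0999  0.01  ] [0.3848 0.0975 0.01  ] [ 0.3696 -0.0983  0.01  ] [0.3889 0.0963 0.01  ]
scene bar 0.77 949 ((352.18328857421875, 208.38685607910156), (11.60589599609375, 97.60369110107422), 64.65382385253906) (307, 184, 91, 49)
scene mill 0.96 8063 ((146.8459014892578, 163.9049072265625), (118.06977844238281, 90.01245880126953), 13.240518569946289) (87, 121, 123, 97)
scene fulcrum 0.7 233 ((198.0800323486328, 159.55999755859375), (8.0, 32.0), 36.869895935058594) (188, 147, 22, 27)
side bar 0.94 1018 ((171.48504638671875, 191.29925537109375), (111.2610092163086, 11.835216522216797), 2.862405300140381) (116, 184, 112, 15)
side mill 0.55 14624 ((352.03094482421875, 329.06658935546875), (190.96713256835938, 117.02392578125), 53.79054260253906) (275, 238, 166, 146)
side fulcrum 0.73 504 ((302.4230651855469, 254.38461303710938), (9.984603881835938, 53.5285758972168), 56.3099365234375) (279, 238, 47, 34)
cover S [array([ 0.4539, -0.2087]), array([ 0.4505, -0.1082]), array([ 0.5731, -0.1035]), array([ 0.5594, -0.2341])]
cover D [array([ 0.5725, -0.1205]), array([ 0.5613, -0.2384]), array([ 0.4652, -0.2353]), array([ 0.4623, -0.1158])]
fulc ends [array([ 0.4879, -0.077 ]), array([ 0.564 , -0.0918])] [array([ 0.5638, -0.0945]), array([ 0.4796, -0.0873])]
[0.1951 0.9808 0.     0.    ] [0.2775 0.6698 0.2353] [0.0668 0.3472 0.2738] 0.08547535535998127
```

View pics/mill_crop.png

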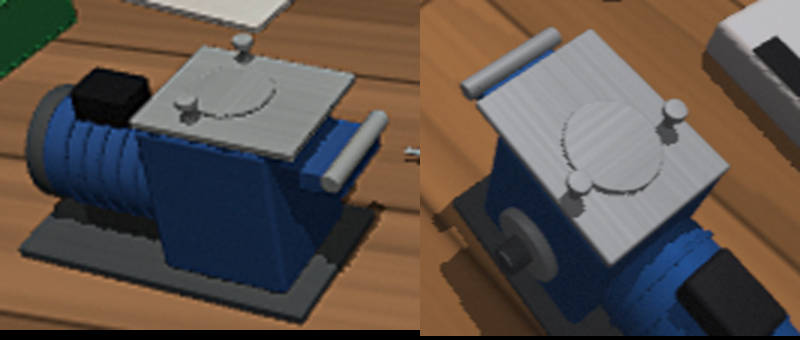

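```bash
python3 -m inch '[[0.085,[0.02,-0.045,-0.01],[0,0,-3]],[0.085,[0.02,-0.045,-0.01],[0,0,-3]],[0.085,[0.02,-0.045,-0.01],[0,0,-3]],[0.085,[0.02,-0.045,-0.01],[0,0,-3]]]' 80 && python3 -m inch '[[0.085,[0.02,-0.045,-0.01],[0,0,-3]],[0.085,[0.02,-0.045,-0.01],[0,0,-3]],[0.085,[0.02,-0.045,-0.01],[0,0,-3]],[0.085,[0.025,-0.046,-0.01],[0,0,-2.1]],[0.085,[0,0,0],[0,0,0]]]'
python3 - <<'E'
from h import *
np.set_printoptions(precision=4,suppress=True)
s=robot.sense();i=camera_info('wrist');im=save('wrist','w1.png')
print(s['t'],s['ee_pos'],s['orientation'],s['joints'])
for t in('bar','bar_tip'):
  for r in models.landmark_of('wrist',t)[:2]: print(t,r['at'],r['confidence'],onz('wrist',r['at'],0 if t=='bar' else .01,i))
for r in models.silhouettes('wrist','bar')[:1]:
  m=r['mask'];c=max(cv2.findContours(m.astype(np.uint8),0,2)[0],key=cv2.contourArea);print(r['confidence'],cv2.minAreaRect(c))
  P=[onz('wrist',p,.015,i)[:2] for p in cv2.boxPoints(cv2.minAreaRect(c))];print(np.array(P))
E
```

```text
t: 2.4
ee_pos: [0.3582, 0.4885, 0.1953]
orientation: [0.297, 0.955, 0.0, 0.0]
ft_force: [0.2, -0.1, 0.3]
opening: 0.085
grasp_force: 0.0
t: 3.02
ee_pos: [0.4446, 0.3032, 0.1549]
orientation: [0.392, 0.92, -0.002, 0.001]
ft_force: [-0.0, 1.1, 0.2]
opening: 0.0848
grasp_force: 0.0
3.025 [0.4446 0.3032 0.1549] [ 0.3917  0.9201 -0.0016  0.0007] [-0.7916  0.4778  0.1438  2.0982 -0.1164  0.575   0.2   ]
bar [254.3, 223.5] 0.82 [0.4767 0.2723 0.    ]
bar_tip [257.6, 342.7] 0.95 [0.5698 0.1808 0.01  ]
0.96 ((251.47048950195312, 214.05267333984375), (264.1861267089844, 27.49149513244629), 89.00365447998047)
[[0.3765 0.3542]
 [0.3923 0.3698]
 [0.5768 0.1881]
 [0.5567 0.1679]]
```

View pics/w1.png

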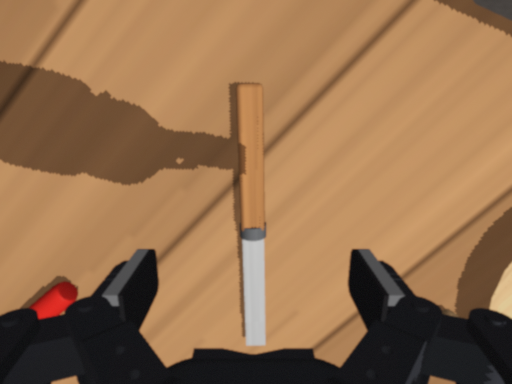

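The wrist picture shows the bar lengthwise: handle end (250,83), wood/steel joint (253,230), tip (255,346).

```bash
python3 - <<'E'
from h import *
np.set_printoptions(precision=4,suppress=True)
a=onz('wrist',(250,83),.018);b=onz('wrist',(255,346),.01);j=onz('wrist',(253,229),.013)
d=(b-a)[:2];L=np.linalg.norm(d);u=d/L
print(a,b,j,L,np.degrees(np.arctan2(u[1],u[0])))
o=(a+b)[:2]/2; print('o',o, 'grasp',o-.055*u)
from scipy.spatial.transform import Rotation as R
s=robot.sense();y=R.from_quat(s['orientation']).as_matrix();print(y, np.degrees(np.arctan2(y[1,1],y[0,1])))
E
```

```text
[0.3823 0.3693 0.018 ] [0.5697 0.1853 0.01  ] [0.474  0.2796 0.013 ] 0.2625846353823568 -44.46188521759555
o [0.476  0.2773] grasp [0.4368 0.3158]
[[-0.7013  0.7128  0.0003]
 [ 0.7128  0.7013  0.0015]
 [ 0.0009  0.0012 -1.    ]] 44.532928011794326
```

```bash
python3 -m inch '[[0.085,[-0.0025,0.0045,-0.04],[0,0,0]],[0.085,[-0.0025,0.0045,-0.04],[0,0,0]],[0.06,[0,0,-0.03],[0,0,0]],[0.05,[0,0,-0.01],[0,0,0]],[0.05,[0,0,0],[0,0,0]]]' && python3 -m inch '[[0.04,[0,0,-0.004],[0,0,0]],[0.04,[0,0,-0.003],[0,0,0]],[0.03,[0,0,0],[0,0,0]],[0.0,[0,0,0],[0,0,0]],[0.0,[0,0,0],[0,0,0]]]' 90 &&  python3 -m inch '[[0.0,[0,0,0],[0,0,0]],[0.0,[0,0,0],[0,0,0]],[0.0,[0,0,0],[0,0,0]],[0.0,[0,0,0],[0,0,0]]]'
```

```text
t: 3.85
ee_pos: [0.4371, 0.3188, 0.0352]
orientation: [0.387, 0.922, -0.0, -0.0]
ft_force: [0.0, -0.2, -0.4]
opening: 0.05
grasp_force: 0.0
t: 4.47
ee_pos: [0.4376, 0.3178, 0.0285]
orientation: [0.388, 0.922, 0.0, 0.0]
ft_force: [1.0, 0.2, 0.1]
opening: 0.0002
grasp_force: 0.0
t: 4.97
ee_pos: [0.4375, 0.3178, 0.0283]
orientation: [0.388, 0.922, -0.0, -0.0]
ft_force: [0.5, 0.2, -0.4]
opening: 0.0001
grasp_force: 0.0
```

```bash
python3 - <<'E'
from h import *
a=save('side','s2.png');b=save('wrist','w2.png');c=save('scene','c2.png')
cv2.imwrite('pics/t2.png',np.hstack([cv2.resize(b,(400,300)),cv2.resize(a[80:280,60:330],(400,300))])[:,:,::-1])
s=robot.sense();print(s['ee_pos'],s['opening'])
print(proj('side',s['ee_pos']),proj('wrist',s['ee_pos']))
E
```

```text
[0.43751271 0.31777537 0.02829451] -0.00019997129216160344
[144.09261179 182.5757826 ] [251.69731752 259.83981965]
```

View pics/t2.png

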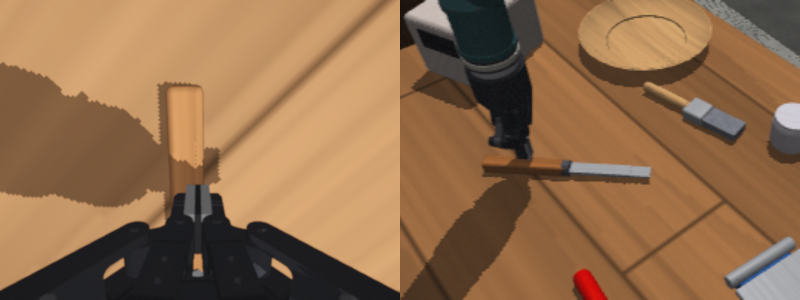

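The fingers closed at zero opening while the handle lies under or beside them at left in the wrist view. I need a closer look.

```bash
python3 - <<'E'
from h import *
b=cv2.imread('pics/w2.png');a=cv2.imread('pics/s2.png');c=cv2.imread('pics/c2.png')
z=lambda im,x,y,w,h:cv2.resize(im[y:y+h,x:x+w],(400,300),interpolation=cv2.INTER_CUBIC)
cv2.imwrite('pics/t3.png',np.vstack([np.hstack([z(b,150,90,200,150),z(b,200,200,112,84)]),np.hstack([z(a,100,150,80,60),z(c,320,150,100,75)])]))
grab_frame('wrist')
for t in('bar','bar_tip'):
  print(t,[(r['at'],r['confidence']) for r in models.landmark_of('wrist',t)])
for n in('scene','side'):
  grab_frame(n)
  for t in('bar','bar_tip'): print(n,t,[(r['at'],r['confidence']) for r in models.landmark_of(n,t)])
E
```

```text
bar [([243.2, 328.0], 0.85)]
bar_tip []
scene bar [([353.0, 211.9], 0.9)]
scene bar_tip [([306.8, 227.8], 0.78), ([199.5, 159.0], 0.19)]
side bar [([174.3, 191.6], 0.57)]
side bar_tip [([226.2, 193.4], 0.97)]
```

View pics/t3.png

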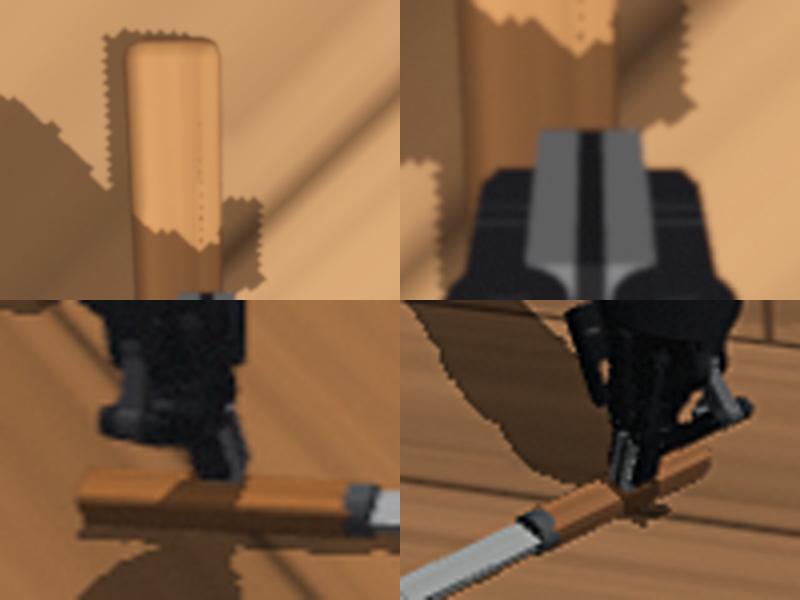

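The fingers are shut above the handle's top, and about 5 mm to its right. So they reach less deep than I reckoned. I'll lift, open, shift, and go down in small steps while watching the force.

```bash
python3 -m inch '[[0.0,[0,0,0.03],[0,0,0]],[0.06,[-0.004,-0.004,0],[0,0,0]],[0.06,[0,0,0],[0,0,0]],[0.06,[0,0,-0.03],[0,0,0]],[0.06,[0,0,0],[0,0,0]]]' 40 && python3 -m inch '[[0.06,[0,0,-0.003],[0,0,0]],[0.06,[0,0,-0.003],[0,0,0]],[0.06,[0,0,0],[0,0,0]]]'
python3 - <<'E'
from h import *
s=robot.sense();print(s['ee_pos'],s['ft_force'])
b=save('wrist','w4.png');a=save('side','s4.png')
z=lambda im,x,y,w,h:cv2.resize(im[y:y+h,x:x+w],(400,300),interpolation=cv2.INTER_CUBIC)
cv2.imwrite('pics/t4.png',np.hstack([z(b,100,90,320,240),z(a,100,150,80,60)])[:,:,::-1])
E
```

```text
t: 6.2
ee_pos: [0.4319, 0.3126, 0.0263]
orientation: [0.388, 0.922, -0.002, -0.001]
ft_force: [0.6, 0.4, -0.8]
opening: 0.06
grasp_force: 0.0
t: 6.58
ee_pos: [0.4336, 0.3139, 0.0225]
orientation: [0.388, 0.922, 0.0, 0.0]
ft_force: [-0.1, -0.4, 0.8]
opening: 0.0598
grasp_force: 0.0
[0.43361341 0.31390605 0.02254965] [-0.08461365 -0.38401808  0.75653629]
```

View pics/t4.png

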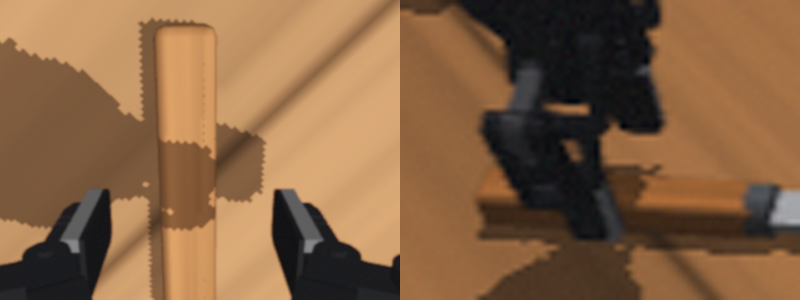

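The handle (col 187) is now centred between the fingers (103 and 280 in the left panel). They reach about table level in the side view.

```bash
python3 -m inch '[[0.05,[0,0,0.002],[0,0,0]],[0.04,[0,0,0],[0,0,0]],[0.03,[0,0,0],[0,0,0]],[0.022,[0,0,0],[0,0,0]],[0.018,[0,0,0],[0,0,0]]]' 40 && python3 -m inch '[[0.015,[0,0,0],[0,0,0]],[0.015,[0,0,0],[0,0,0]]]' 90
```

```text
t: 7.3
ee_pos: [0.4334, 0.3137, 0.0243]
orientation: [0.388, 0.922, -0.0, -0.0]
ft_force: [0.0, -1.1, 0.6]
opening: 0.0181
grasp_force: 0.4
t: 7.55
ee_pos: [0.4335, 0.3138, 0.0244]
orientation: [0.388, 0.922, 0.0, 0.0]
ft_force: [0.4, -0.8, 1.2]
opening: 0.0151
grasp_force: 1.0
```

```bash
python3 - <<'E'
from h import *
s=robot.sense();print(s['ee_pos'],s['ft_force'],s['opening'],s['grasp_force'])
b=save('wrist','w5.png');a=save('side','s5.png')
z=lambda im,x,y,w,h:cv2.resize(im[y:y+h,x:x+w],(400,300),interpolation=cv2.INTER_CUBIC)
cv2.imwrite('pics/t5.png',np.hstack([z(b,150,140,200,150),z(a,100,150,80,60)])[:,:,::-1])
E
```

```text
[0.43354048 0.3138047  0.02438079] [ 0.36902414 -0.77501493  1.24119359] 0.015126361808997315 1.0234489850699902
```

View pics/t5.png

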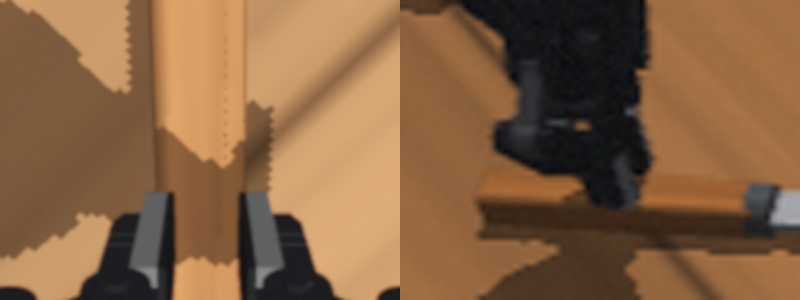

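The fingertips are still resting at the height of the handle's top, so the real tip height is about 15 mm above nominal. I'll open and descend by feel.

```bash
python3 -m inch '[[0.015,[0,0,0.015],[0,0,0]],[0.03,[0.0,0.0,0],[0,0,0]],[0.045,[0,0,0],[0,0,0]],[0.045,[0,0,-0.01],[0,0,0]],[0.045,[0,0,-0.008],[0,0,0]]]' 40 && for k in 1 2; do :; done; python3 -m inch '[[0.045,[0,0,-0.002],[0,0,0]],[0.045,[0,0,0],[0,0,0]]]' && python3 -m inch '[[0.045,[0,0,-0.002],[0,0,0]],[0.045,[0,0,0],[0,0,0]]]'&& python3 -m inch '[[0.045,[0,0,-0.002],[0,0,0]],[0.045,[0,0,0],[0,0,0]]]'
```

```text
t: 8.28
ee_pos: [0.4332, 0.3136, 0.0203]
orientation: [0.387, 0.922, -0.0, -0.0]
ft_force: [0.1, -0.2, -0.9]
opening: 0.0452
grasp_force: 0.0
t: 8.52
ee_pos: [0.4333, 0.3136, 0.0188]
orientation: [0.388, 0.922, -0.0, -0.0]
ft_force: [0.6, 1.2, -0.2]
opening: 0.045
grasp_force: 0.0
t: 8.78
ee_pos: [0.4336, 0.3138, 0.0173]
orientation: [0.388, 0.922, 0.0, 0.0]
ft_force: [-0.5, 0.1, -0.5]
opening: 0.045
grasp_force: 0.0
t: 9.02
ee_pos: [0.4335, 0.3138, 0.0153]
orientation: [0.388, 0.922, -0.0, -0.0]
ft_force: [-0.1, -0.3, 0.3]
opening: 0.0446
grasp_force: 0.0
```

```bash
python3 -m inch '[[0.045,[0,0,-0.002],[0,0,0]],[0.045,[0,0,0],[0,0,0]]]' && python3 -m inch '[[0.045,[0,0,-0.002],[0,0,0]],[0.045,[0,0,0],[0,0,0]]]' && python3 -m inch '[[0.03,[0,0,0],[0,0,0]],[0.018,[0,0,0],[0,0,0]],[0.015,[0,0,0],[0,0,0]],[0.015,[0,0,0],[0,0,0]]]' 40
```

```text
t: 9.28
ee_pos: [0.4335, 0.3137, 0.0132]
orientation: [0.388, 0.922, -0.0, -0.0]
ft_force: [-0.6, -0.5, 0.8]
opening: 0.0453
grasp_force: 0.0
t: 9.52
ee_pos: [0.4334, 0.3137, 0.0111]
orientation: [0.388, 0.922, -0.0, -0.0]
ft_force: [0.4, 0.0, -0.7]
opening: 0.0448
grasp_force: 0.0
t: 10.02
ee_pos: [0.4335, 0.3138, 0.0115]
orientation: [0.388, 0.922, 0.0, 0.0]
ft_force: [-0.3, -0.2, 3.2]
opening: 0.021
grasp_force: 39.9
```

Gripped now at 21 mm and 40 N. I'll grip harder, lift, and swing the bar in front of the mill's prying side.

```bash
python3 -m inch '[[0.0,[0,0,0],[0,0,0]],[0.0,[0,0,0],[0,0,0]],[0.0,[0,0,0.02],[0,0,0]],[0.0,[0,0,0.03],[0,0,0]],[0.0,[0,0,0.03],[0,0,0]]]' 110 && python3 -m inch '[[0.0,[0.02,-0.03,0.03],[0,0,-10]],[0.0,[0.02,-0.03,0.03],[0,0,-10]],[0.0,[0.02,-0.03,0.01],[0,0,-10]],[0.0,[0.025,-0.03,0.0],[0,0,-10]],[0.0,[0.029,-0.032,0],[0,0,-10]]]' && python3 -m inch '[[0.0,[0,0,0],[0,0,0]],[0.0,[0,0,0],[0,0,0]]]'
cat > est.py <<'E'
from h import *
import sys
from scipy.spatial.transform import Rotation as R
np.set_printoptions(precision=4,suppress=True)
s=robot.sense();P={}
for n in('scene','side'):
  grab_frame(n)
  for t in sys.argv[1].split(','):
    rs=models.landmark_of(n,t)
    if rs: P.setdefault(t,{})[n]=rs[0]; print(n,t,np.round(rs[0]['at'],1),round(rs[0]['confidence'],2),[(np.round(r['at']),round(r['confidence'],2)) for r in rs[1:2]])
for t,d in P.items():
  if len(d)==2: print(t,tri([ray(n,d[n]['at']) for n in d]))
print(s['t'],s['ee_pos'],s['opening'],s['grasp_force'],s['ft_force']);print(R.from_quat(s['orientation']).as_matrix())
E
python3 est.py bar,bar_tip,fulcrum,lip,mill
```

```text
t: 10.65
ee_pos: [0.4329, 0.3135, 0.0915]
orientation: [0.388, 0.922, -0.001, -0.0]
ft_force: [0.1, -0.0, -1.5]
opening: 0.0187
grasp_force: 108.0
t: 11.28
ee_pos: [0.5473, 0.1612, 0.1611]
orientation: [0.742, 0.67, -0.0, -0.0]
ft_force: [0.5, 0.5, -2.3]
opening: 0.0192
grasp_force: 108.1
t: 11.52
ee_pos: [0.5465, 0.1621, 0.1606]
orientation: [0.741, 0.672, -0.001, -0.001]
ft_force: [0.4, 0.6, -3.1]
opening: 0.0189
grasp_force: 108.2
scene bar [279.6 169. ] 0.89 [(array([248., 173.]), 0.53)]
scene bar_tip [217.1 152. ] 0.68 []
scene fulcrum [197.5 157.9] 0.65 []
scene lip [188.7 150.4] 0.68 []
scene mill [165.4 194.8] 0.85 []
side bar [239.4 177.3] 0.77 []
side bar_tip [277.8 218.9] 0.74 []
side fulcrum [303.7 250.3] 0.69 []
side lip [316.2 257.7] 0.88 []
side mill [330.4 334.4] 0.74 []
bar [0.5439 0.1011 0.1453]
bar_tip [ 0.526  -0.0321  0.1601]
fulcrum [ 0.5266 -0.0855  0.134 ]
lip [ 0.523  -0.1094  0.1476]
mill [ 0.5124 -0.1859 -0.0042]
11.525 [0.5465 0.1621 0.1606] 0.018858854340344452 108.18771243095398 [ 0.4228  0.6348 -3.0766]
[[ 0.0968  0.9953 -0.002 ]
 [ 0.9953 -0.0968 -0.0001]
 [-0.0003 -0.002  -1.    ]]
```

```bash
python3 -m inch '[[0.0,[-0.001,-0.01,-0.005],[0,0,0]],[0.0,[-0.001,-0.01,-0.005],[0,0,0]],[0.0,[-0.001,-0.01,-0.005],[0,0,0]],[0.0,[-0.001,-0.01,-0.002],[0,0,0]],[0.0,[0,0,0],[0,0,0]]]' && python3 est.py bar,bar_tip,fulcrum,lip
python3 - <<'E'
from h import *
b=save('scene','c6.png');a=save('side','s6.png')
z=lambda im,x,y,w,h:cv2.resize(im[y:y+h,x:x+w],(400,300),interpolation=cv2.INTER_CUBIC)
cv2.imwrite('pics/t6.png',np.hstack([z(b,160,100,133,100),z(a,210,170,133,100)])[:,:,::-1])
E
```

```text
t: 12.75
ee_pos: [0.5433, 0.1202, 0.1442]
orientation: [0.742, 0.671, -0.0, 0.0]
ft_force: [-0.4, 0.1, -1.9]
opening: 0.0192
grasp_force: 108.2
scene bar [262.5 172.1] 0.86 [(array([187., 151.]), 0.31)]
scene bar_tip [206.9 154.2] 0.93 []
scene lip [187.5 151.9] 0.94 [(array([335., 288.]), 0.51)]
side bar [252.9 195. ] 0.78 []
side bar_tip [295.8 241.7] 0.79 [(array([332., 332.]), 0.49)]
side fulcrum [304.8 252.5] 0.72 []
side lip [316.4 258. ] 0.75 []
bar [0.543  0.0631 0.1296]
bar_tip [ 0.5227 -0.0668  0.1433]
lip [ 0.5249 -0.1104  0.1449]
12.75 [0.5433 0.1202 0.1442] 0.01919990355890432 108.22142243385315 [-0.4135  0.1467 -1.9392]
[[ 0.1     0.995  -0.0005]
 [ 0.995  -0.1    -0.0007]
 [-0.0008 -0.0005 -1.    ]]
```

View pics/t6.png

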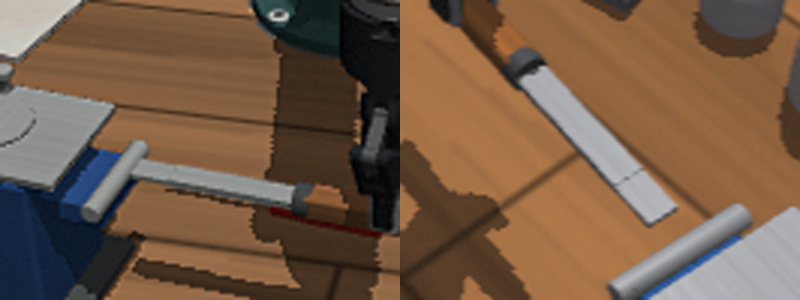

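The blade's tip is level with the gap and aimed at the fulcrum's middle: tip (297,242) in the side view, fulcrum (305,253). Inserting now.

```bash
python3 -m inch '[[0.0,[-0.001,-0.01,0],[0,0,0]],[0.0,[-0.001,-0.01,0],[0,0,0]],[0.0,[-0.001,-0.008,0],[0,0,0]],[0.0,[0,0,0],[0,0,0]]]' && python3 -m inch '[[0.0,[-0.0005,-0.006,0],[0,0,0]],[0.0,[-0.0005,-0.006,0],[0,0,0]],[0,[0,0,0],[0,0,0]]]'
```

```text
t: 13.85
ee_pos: [0.5403, 0.0923, 0.1444]
orientation: [0.742, 0.671, -0.0, 0.0]
ft_force: [-0.3, 0.6, -2.2]
opening: 0.0191
grasp_force: 108.2
t: 14.22
ee_pos: [0.5395, 0.0811, 0.1443]
orientation: [0.741, 0.671, -0.0, 0.0]
ft_force: [-0.3, 0.1, -2.1]
opening: 0.0192
grasp_force: 108.2
```

```bash
python3 est.py bar,bar_tip,fulcrum,lip
```

```text
scene bar [244.4 167.2] 0.82 []
scene bar_tip [187.8 148. ] 0.88 [(array([246., 307.]), 0.72)]
scene fulcrum [199.5 158.3] 0.72 [(array([247., 170.]), 0.6)]
scene lip [191.7 148.8] 0.58 []
side bar [266.3 207.3] 0.92 []
side bar_tip [312.  260.2] 0.79 [(array([305., 252.]), 0.53)]
side fulcrum [305.  250.6] 0.69 []
side lip [314.8 259. ] 0.84 []
bar [0.5397 0.0225 0.134 ]
bar_tip [ 0.5152 -0.1111  0.149 ]
fulcrum [ 0.5273 -0.0839  0.1328]
lip [ 0.5182 -0.107   0.1482]
14.225 [0.5395 0.0811 0.1443] 0.019239112026042744 108.21605443954468 [-0.3494  0.1073 -2.1483]
[[ 0.0987  0.9951 -0.    ]
 [ 0.9951 -0.0987 -0.0003]
 [-0.0003 -0.     -1.    ]]
```

```bash
python3 -m inch '[[0.0,[-0.0004,-0.004,0],[0,0,0]],[0,[0,0,0],[0,0,0]]]' && python3 -m inch '[[0.0,[-0.0004,-0.004,0],[0,0,0]],[0,[0,0,0],[0,0,0]]]' && python3 -m inch '[[0.0,[-0.0004,-0.004,0],[0,0,0]],[0,[0,0,0],[0,0,0]]]'
python3 - <<'E'
from h import *
b=save('scene','c7.png');a=save('side','s7.png')
z=lambda im,x,y,w,h:cv2.resize(im[y:y+h,x:x+w],(400,300),interpolation=cv2.INTER_CUBIC)
cv2.imwrite('pics/t7.png',np.hstack([z(b,150,110,107,80),z(a,250,200,107,80)])[:,:,::-1])
E
```

```text
t: 14.98
ee_pos: [0.539, 0.0771, 0.1443]
orientation: [0.741, 0.671, -0.0, 0.0]
ft_force: [0.1, 0.1, -1.6]
opening: 0.0189
grasp_force: 108.2
t: 15.22
ee_pos: [0.5386, 0.0732, 0.1443]
orientation: [0.741, 0.671, -0.0, 0.0]
ft_force: [0.3, -0.1, -1.1]
opening: 0.0188
grasp_force: 108.2
t: 15.48
ee_pos: [0.5382, 0.0693, 0.1443]
orientation: [0.741, 0.671, -0.0, 0.0]
ft_force: [-0.0, 0.5, -1.7]
opening: 0.0187
grasp_force: 108.2
```

View pics/t7.png

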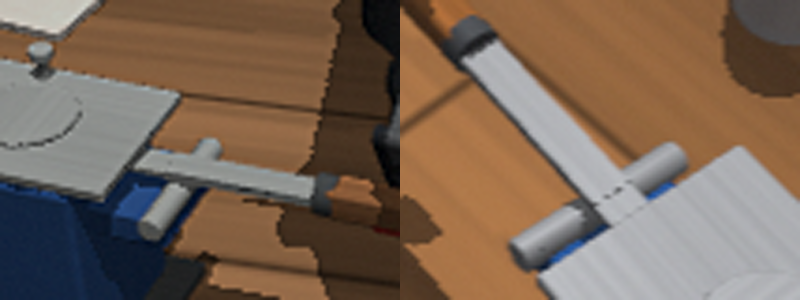

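The blade goes over the fulcrum and under the cover: its 30 mm step line sits on the fulcrum at about (610,195) in the right panel. I'll go 4 mm deeper, then lower until it touches.

```bash
python3 -m inch '[[0.0,[-0.0004,-0.004,0],[0,0,0]],[0,[0,0,-0.002],[0,0,0]],[0,[0,0,0],[0,0,0]]]' && python3 -m inch '[[0.0,[0,0,-0.0015],[0,0,0]],[0,[0,0,0],[0,0,0]]]' && python3 -m inch '[[0.0,[0,0,-0.0015],[0,0,0]],[0,[0,0,0],[0,0,0]]]' && python3 -m inch '[[0.0,[0,0,-0.001],[0,0,0]],[0,[0,0,0],[0,0,0]]]'&& python3 -m inch '[[0.0,[0,0,-0.001],[0,0,0]],[0,[0,0,0],[0,0,0]]]'
```

```text
t: 15.95
ee_pos: [0.5377, 0.0658, 0.1421]
orientation: [0.741, 0.672, -0.0, -0.0]
ft_force: [0.3, 0.4, -2.2]
opening: 0.0192
grasp_force: 108.2
t: 16.2
ee_pos: [0.5378, 0.0658, 0.1407]
orientation: [0.741, 0.672, -0.0, -0.0]
ft_force: [0.4, 0.1, -1.3]
opening: 0.0189
grasp_force: 108.2
t: 16.45
ee_pos: [0.538, 0.0659, 0.1393]
orientation: [0.741, 0.672, 0.0, 0.0]
ft_force: [-0.1, 0.1, -0.5]
opening: 0.0193
grasp_force: 108.3
t: 16.7
ee_pos: [0.538, 0.0659, 0.1384]
orientation: [0.741, 0.672, 0.0, 0.0]
ft_force: [0.5, 1.0, 0.3]
opening: 0.019
grasp_force: 108.4
t: 16.95
ee_pos: [0.5381, 0.066, 0.1374]
orientation: [0.741, 0.672, 0.0, 0.0]
ft_force: [0.0, 0.3, -0.2]
opening: 0.0187
grasp_force: 108.5
```

Contact came at about z=0.139. Now a small tilt about the fulcrum, then I'll feel for the housing wall to fix the insertion depth.

```bash
python3 -m inch '[[0.0,[0,0,-0.005],[-2.7,0.27,0]],[0,[0,0,-0.007],[-2.7,0.27,0]],[0,[0,0,-0.007],[-2.6,0.26,0]],[0,[0,0,0],[0,0,0]]]' && python3 -m inch '[[0.0,[-0.0002,-0.002,0.0003],[0,0,0]],[0,[0,0,0],[0,0,0]]]' && python3 -m inch '[[0.0,[-0.0002,-0.002,0.0003],[0,0,0]],[0,[0,0,0],[0,0,0]]]' && python3 est.py bar,bar_tip
```

```text
t: 17.45
ee_pos: [0.5376, 0.0669, 0.1175]
orientation: [0.738, 0.671, -0.053, 0.047]
ft_force: [0.3, 0.7, -1.0]
opening: 0.0189
grasp_force: 108.3
t: 17.7
ee_pos: [0.5378, 0.0628, 0.119]
orientation: [0.74, 0.669, -0.052, 0.047]
ft_force: [0.0, 0.1, -1.7]
opening: 0.0187
grasp_force: 108.3
t: 17.95
ee_pos: [0.5375, 0.0611, 0.1191]
orientation: [0.739, 0.67, -0.052, 0.047]
ft_force: [-0.3, 0.2, -1.1]
opening: 0.0185
grasp_force: 108.3
scene bar [233.5 171.9] 0.56 []
scene bar_tip [178.7 149. ] 0.83 []
side bar [271.6 222.1] 0.61 []
side bar_tip [350.9 205.8] 0.31 []
bar [ 0.5355 -0.0008  0.1155]
bar_tip [ 0.599  -0.0994  0.2046]
17.95 [0.5375 0.0611 0.1191] 0.01852751535062375 108.30132007598877 [-0.3466  0.2481 -1.1041]
[[ 0.0977  0.9951 -0.0138]
 [ 0.9853 -0.0987 -0.1391]
 [-0.1398 -0.     -0.9902]]
```

```bash
python3 -m inch '[[0.0,[-0.0002,-0.002,-0.0003],[0,0,0]],[0,[0,0,0],[0,0,0]]]' && python3 -m inch '[[0.0,[-0.0002,-0.002,-0.0003],[0,0,0]],[0,[0,0,0],[0,0,0]]]'&& python3 -m inch '[[0.0,[-0.0002,-0.002,-0.0003],[0,0,0]],[0,[0,0,0],[0,0,0]]]'
```

```text
t: 18.5
ee_pos: [0.5374, 0.0598, 0.1186]
orientation: [0.739, 0.67, -0.052, 0.047]
ft_force: [-0.2, -0.5, -0.9]
opening: 0.0191
grasp_force: 108.3
t: 18.75
ee_pos: [0.5374, 0.0587, 0.1183]
orientation: [0.739, 0.67, -0.051, 0.047]
ft_force: [0.4, 3.9, 0.7]
opening: 0.0192
grasp_force: 108.4
t: 19.0
ee_pos: [0.5375, 0.0586, 0.118]
orientation: [0.739, 0.671, -0.051, 0.046]
ft_force: [0.2, 6.7, -0.1]
opening: 0.0189
grasp_force: 108.6
```

Wall touched (6.7 N). Back off 4.5 mm, then lever up about the fulcrum in stages.

```bash
python3 -m inch '[[0.0,[0.0004,0.0045,0.0005],[0,0,0]],[0,[0,0,-0.0005],[0,0,0]],[0,[-0.0001,-0.0013,-0.01],[-4,0.4,0]],[0,[-0.0001,-0.0013,-0.01],[-4,0.4,0]],[0,[0,0,0],[0,0,0]]]' && python3 -m inch '[[0.0,[-0.0001,-0.001,-0.004],[-1.7,0.17,0]],[0.0,[-0.0001,-0.001,-0.004],[-1.7,0.17,0]],[0.0,[-0.0001,-0.001,-0.0044],[-1.6,0.16,0]],[0,[0,0,0],[0,0,0]]]' && python3 est.py bar,lip,fulcrum
```

```text
t: 19.62
ee_pos: [0.5369, 0.0553, 0.0986]
orientation: [0.733, 0.665, -0.106, 0.095]
ft_force: [-1.6, -0.1, 7.5]
opening: 0.0189
grasp_force: 109.4
t: 20.12
ee_pos: [0.5372, 0.0519, 0.0872]
orientation: [0.729, 0.659, -0.137, 0.124]
ft_force: [-1.7, -1.1, 11.1]
opening: 0.0186
grasp_force: 109.7
scene bar [231.8 180.6] 0.77 []
scene lip [188.9 146.5] 0.75 []
scene fulcrum [199.4 157.9] 0.52 []
side bar [275.5 229.9] 0.56 [(array([322., 170.]), 0.35)]
side lip [313.  254.4] 0.61 []
side fulcrum [308. 250.] 0.95 []
bar [ 0.5403 -0.0056  0.0934]
lip [ 0.5196 -0.107   0.1565]
fulcrum [ 0.5298 -0.0852  0.135 ]
20.125 [0.5372 0.0519 0.0872] 0.01856322377015847 109.70131874084473 [-1.7277 -1.149  11.1472]
[[ 0.0936  0.9949 -0.0363]
 [ 0.9268 -0.1004 -0.3618]
 [-0.3636  0.0002 -0.9315]]
```

```bash
cat > lift.py <<'E'
from h import *
s=robot.sense();print(s['t'],s['ee_pos'],s['ft_force'])
for n,old in(('scene','c7.png'),('side','s7.png')):
  A=cv2.imread('pics/'+old,0);B=cv2.cvtColor(grab_frame(n),cv2.COLOR_RGB2GRAY)
  # cover's outer corners/edge & ring, lifted model: search best vertical lift by warping cover-top plane
  Q=np.array([[.4623,-.1158],[.5725,-.1205],[.5613,-.2384],[.4652,-.2353]])
  p0=np.float32([proj(n,[*q,.156]) for q in Q])
  mask=np.zeros_like(A);cv2.fillConvexPoly(mask,np.int32(p0),255);mask=cv2.dilate(mask,np.ones((7,7)))
  best=[]
  for L in np.arange(-.002,.0161,.0005):
    p1=np.float32([proj(n,[*q,.156+L]) for q in Q]);H=cv2.getPerspectiveTransform(p0,p1)
    W=cv2.warpPerspective(B,H,(512,384),flags=cv2.INTER_LINEAR|cv2.WARP_INVERSE_MAP)
    best.append((np.median(np.abs(W.astype(float)-A)[mask>0])*0+np.clip(np.abs(W.astype(float)-A)[mask>0],0,40).mean(),L))
  b=sorted(best)[:3];print(n,[(round(x,2),round(l*1000,1)) for x,l in b],np.abs(proj(n,[.52,-.17,.166])-proj(n,[.52,-.17,.156])))
E
python3 lift.py
```

```text
20.525 [0.53720281 0.05194628 0.087421  ] [-1.45333755 -0.33580666 10.31513415]
scene [(np.float64(7.37), np.float64(6.0)), (np.float64(7.38), np.float64(6.5)), (np.float64(7.85), np.float64(5.5))] [0.63953545 3.74582873]
side [(np.float64(6.39), np.float64(6.0)), (np.float64(6.43), np.float64(6.5)), (np.float64(6.69), np.float64(5.5))] [1.35624351 3.31068629]
```

The cover is 6.2 mm up, and both cameras agree. About 4 mm more.

```bash
python3 -m inch '[[0.0,[-0.0002,-0.0015,-0.0045],[-2,0.2,0]],[0.0,[-0.0002,-0.0017,-0.005],[-2,0.2,0]],[0.0,[-0.0002,-0.0018,-0.0048],[-2,0.2,0]],[0,[0,0,0],[0,0,0]]]' && python3 lift.py
```

```text
t: 21.12
ee_pos: [0.5366, 0.0464, 0.0734]
orientation: [0.721, 0.651, -0.176, 0.159]
ft_force: [-1.0, -1.7, 11.3]
opening: 0.019
grasp_force: 109.7
21.125 [0.5366418  0.04635603 0.07337515] [-0.96078943 -1.7008331  11.31457225]
scene [(np.float64(8.46), np.float64(10.5)), (np.float64(8.73), np.float64(10.0)), (np.float64(8.84), np.float64(11.0))] [0.63953545 3.74582873]
side [(np.float64(7.59), np.float64(10.5)), (np.float64(7.69), np.float64(10.0)), (np.float64(7.73), np.float64(11.0))] [1.35624351 3.31068629]
```

10.4 mm. Now unload and withdraw the bar.

```bash
python3 -m inch '[[0.0,[0.0004,0.0035,0.015],[5.7,-0.57,0]],[0.0,[0.0003,0.0035,0.0145],[5.7,-0.57,0]],[0.0,[0.0003,0.0035,0.0145],[5.6,-0.56,0]],[0,[0,0,0],[0,0,0]]]' && python3 -m inch '[[0.0,[0.001,0.01,0],[0,0,0]],[0.0,[0.0015,0.015,0],[0,0,0]],[0.0,[0.002,0.02,0],[0,0,0]],[0.0,[0.002,0.02,0],[0,0,0]],[0.0,[0.002,0.02,0],[0,0,0]]]' && python3 -m inch '[[0.0,[0.002,0.02,0],[0,0,0]],[0.0,[0.002,0.02,-0.02],[5,-0.5,0]],[0.0,[0,0.02,-0.02],[5,-0.5,0]],[0.0,[0,0.01,0],[0,0,0]],[0.0,[0,0.0,0],[0,0,0]]]' && python3 lift.py && python3 est.py bar,bar_tip
```

```text
t: 21.72
ee_pos: [0.5379, 0.0585, 0.1167]
orientation: [0.739, 0.668, -0.064, 0.059]
ft_force: [0.6, 0.2, -2.0]
opening: 0.0185
grasp_force: 108.2
t: 22.35
ee_pos: [0.5457, 0.1475, 0.115]
orientation: [0.737, 0.67, -0.065, 0.059]
ft_force: [0.9, -0.4, -2.7]
opening: 0.0186
grasp_force: 108.2
t: 22.98
ee_pos: [0.5502, 0.2168, 0.0757]
orientation: [0.74, 0.672, 0.0, 0.0]
ft_force: [0.4, -0.7, -2.1]
opening: 0.0192
grasp_force: 108.3
22.975 [0.55018813 0.21678499 0.07569069] [ 0.44880916 -0.65031062 -2.07699725]
scene [(np.float64(9.34), np.float64(10.5)), (np.float64(9.48), np.float64(10.0)), (np.float64(9.68), np.float64(11.0))] [0.63953545 3.74582873]
side [(np.float64(3.78), np.float64(10.5)), (np.float64(3.91), np.float64(11.0)), (np.float64(3.97), np.float64(10.0))] [1.35624351 3.31068629]
scene bar [303.1 203.4] 0.89 []
scene bar_tip [246.9 185.3] 0.72 []
side bar [228.2 187. ] 0.55 []
side bar_tip [263.8 229.3] 0.95 []
bar [0.5536 0.1558 0.0666]
bar_tip [0.5321 0.0224 0.0762]
23.075 [0.5504 0.2158 0.0759] 0.01903752219667602 108.25802564620972 [-0.0965  0.9304 -1.9693]
[[ 0.0965  0.9953  0.0014]
 [ 0.9953 -0.0965 -0.0007]
 [-0.0006  0.0015 -1.    ]]
```

Cover stays at 10.5 mm, and the bar is level in the hand. Lowering it to the table.

```bash
python3 -m inch '[[0.0,[0,0,-0.02],[0,0,0]],[0.0,[0,0,-0.02],[0,0,0]],[0.0,[0,0,-0.013],[0,0,0]],[0.0,[0,0,-0.005],[0,0,0]],[0.0,[0,0,0],[0,0,0]]]' && python3 -m inch '[[0.0,[0,0,-0.002],[0,0,0]],[0.0,[0,0,0],[0,0,0]]]' && python3 -m inch '[[0.0,[0,0,-0.0015],[0,0,0]],[0.0,[0,0,0],[0,0,0]]]' && python3 -m inch '[[0.0,[0,0,-0.0015],[0,0,0]],[0.0,[0,0,0],[0,0,0]]]'
```

```text
t: 24.0
ee_pos: [0.5496, 0.2149, 0.0167]
orientation: [0.741, 0.672, -0.0, -0.0]
ft_force: [0.5, -0.2, -1.7]
opening: 0.0189
grasp_force: 108.3
t: 24.25
ee_pos: [0.55, 0.2153, 0.0157]
orientation: [0.741, 0.672, 0.0, 0.0]
ft_force: [0.2, 0.5, -1.7]
opening: 0.0192
grasp_force: 108.3
t: 24.5
ee_pos: [0.5497, 0.2153, 0.0139]
orientation: [0.741, 0.672, 0.0, 0.0]
ft_force: [0.8, -0.4, -3.4]
opening: 0.0191
grasp_force: 108.3
t: 24.75
ee_pos: [0.5496, 0.2152, 0.0122]
orientation: [0.741, 0.672, -0.0, -0.0]
ft_force: [0.2, -0.6, -1.3]
opening: 0.0188
grasp_force: 108.3
```

```bash
python3 -m inch '[[0.0,[0,0,-0.001],[0,0,0]],[0.0,[0,0,0],[0,0,0]]]' && python3 -m inch '[[0.0,[0,0,-0.001],[0,0,0]],[0.0,[0,0,0],[0,0,0]]]' && python3 -m inch '[[0.0,[0,0,-0.001],[0,0,0]],[0.0,[0,0,0],[0,0,0]]]'
```

```text
t: 25.0
ee_pos: [0.5497, 0.2152, 0.0118]
orientation: [0.741, 0.672, 0.0, -0.0]
ft_force: [-1.7, 0.2, 4.6]
opening: 0.0189
grasp_force: 109.1
t: 25.25
ee_pos: [0.5497, 0.2152, 0.0118]
orientation: [0.741, 0.672, 0.0, -0.0]
ft_force: [-2.5, -0.1, 12.2]
opening: 0.0186
grasp_force: 110.3
t: 25.5
ee_pos: [0.5497, 0.2152, 0.0118]
orientation: [0.741, 0.672, 0.0, -0.001]
ft_force: [-4.1, -1.1, 19.9]
opening: 0.019
grasp_force: 111.3
```

Seated on the table. Relieve the pressure, reduce the grip, open slowly and retreat.

```bash
python3 -m inch '[[0.0,[0,0,0.002],[0,0,0]],[0.0,[0,0,0],[0,0,0]],[0.0,[0,0,0],[0,0,0]]]' 20 && python3 -m inch '[[0.025,[0,0,0],[0,0,0]],[0.032,[0,0,0],[0,0,0]],[0.045,[0,0,0],[0,0,0]],[0.05,[0,0,0],[0,0,0]],[0.05,[0,0,0.01],[0,0,0]]]' && python3 -m inch '[[0.06,[0,0,0.03],[0,0,0]],[0.06,[0,0,0.05],[0,0,0]],[0.06,[0,0.02,0.05],[0,0,0]],[0.06,[0,0.03,0.05],[0,0,0]],[0.06,[0,0,0],[0,0,0]]]' && python3 lift.py && python3 est.py bar,bar_tip,tin,jar,brush,screwdriver
python3 - <<'E'
from h import *
b=save('scene','c9.png');a=save('side','s9.png')
cv2.imwrite('pics/t9.png',np.hstack([cv2.resize(b,(400,300)),cv2.resize(a,(400,300))])[:,:,::-1])
E
```

```text
t: 25.88
ee_pos: [0.5499, 0.2153, 0.0118]
orientation: [0.741, 0.672, 0.0, -0.0]
ft_force: [-2.6, -0.4, 8.4]
opening: 0.0191
grasp_force: 109.6
t: 26.5
ee_pos: [0.5491, 0.215, 0.021]
orientation: [0.741, 0.672, -0.001, -0.0]
ft_force: [-0.9, -1.0, 0.8]
opening: 0.0497
grasp_force: 0.0
t: 27.12
ee_pos: [0.5523, 0.2698, 0.2062]
orientation: [0.739, 0.673, 0.005, 0.0]
ft_force: [0.3, -0.9, 0.2]
opening: 0.0603
grasp_force: 0.0
27.125 [0.5522505  0.26980517 0.20622996] [ 0.25412483 -0.90554255  0.2059939 ]
scene [(np.float64(7.09), np.float64(10.5)), (np.float64(7.5), np.float64(11.0)), (np.float64(7.54), np.float64(10.0))] [0.63953545 3.74582873]
side [(np.float64(9.18), np.float64(10.5)), (np.float64(9.25), np.float64(11.0)), (np.float64(9.3), np.float64(10.0))] [1.35624351 3.31068629]
scene bar [298.8 221. ] 0.87 []
scene bar_tip [244.  206.4] 0.58 []
scene tin [244.8 309.8] 0.7 []
scene jar [197.5 288.3] 0.62 [(array([336., 286.]), 0.48)]
scene brush [334.4 284.6] 0.69 []
scene screwdriver [248.6 171.5] 0.95 [(array([168., 194.]), 0.18)]
side bar [225.8 205.5] 0.87 []
side bar_tip [258.4 245. ] 0.89 []
side tin [319.9 171.6] 0.77 []
side jar [352.2 202.8] 0.95 []
side brush [256.7 157.6] 0.57 []
side screwdriver [205.9 308.7] 0.97 []
bar [0.5463 0.153  0.0092]
bar_tip [0.5309 0.0229 0.0155]
tin [ 0.7965  0.0918 -0.0027]
jar [ 0.7735 -0.0186 -0.0005]
brush [ 0.7066  0.2426 -0.0015]
screwdriver [ 0.376  -0.0058 -0.0041]
27.225 [0.5493 0.2653 0.202 ] 0.060098220692277896 0.0 [-0.0268  0.1858  0.1034]
[[ 0.0968  0.9953  0.0005]
 [ 0.9953 -0.0968  0.0005]
 [ 0.0005  0.0005 -1.    ]]
```

View pics/t9.png

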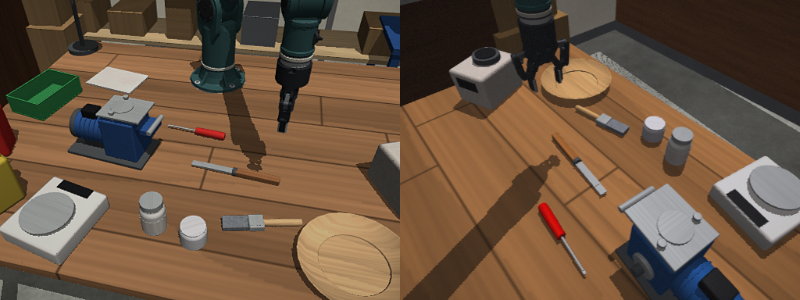

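The bar lies flat on the table (scene view 192,163 to 280,182), the cover is raised, the bystanders are where they were, and the hand is clear.

```bash
python3 -c "
from rig import robot
print(robot.job_done())"
```

```text
the job is handed in; nothing more can be done
None
```

The cover stands about 10.5 mm clear of its seat, the pry bar is lying flat on the table, and the tin, jar, brush and screwdriver are where they were; I handed the job in at about 27 s (limit 58 s).

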